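# Refit the drip grille of the hot-water dispenser

### The arm

A 7-joint arm with a two-finger parallel gripper is mounted at the origin on a cart in front of the work surface, level with it; the furniture and walls round the work are solid. World frame = base frame: x ahead of the robot, y to its left, z up, the work surface at z = 0. Lengths are in m, angles in rad, forces in N, time in s.
With the tool pointing down it reaches from about 0.425 to 0.875 m from the base axis. Payload 4.7 kg.
Tool frame: the origin (TCP) lies at the very end of the fingers, on their centre line; the grasp point (between the pads) lies 19 mm behind it; z points along the fingers, y is the line along which they close (so a half turn about z gives the same grasp; the last joint's range is limited). The gripper opens to 87 mm and grips with 3 to 60 N. Pads are 19 mm wide; open, the fingers measure 117 mm over their backs; the gripper's body (75 mm by 190 mm) begins 51 mm behind the grasp point.
Start: joints at [1.256, 0.321, -0.07, 1.45, 0.023, 1.371, -0.057], TCP at [0.21, -0.615, 0.191] pointing down, gripper open.
Joint ranges: [-2.86, 2.86], [-0.3, 2.09], [-1.38, 1.24], [0.06, 2.45], [-1.56, 4.7], [0.09, 2.05], [-2.69, 2.69]. Speed limits (rad/s): [2.57, 2.57, 3.14, 3.14, 3.14, 3.14, 3.14].

### API

Orientations are given as a rotation vector (axis times angle).
In Python, from bench import ctrl, get_image, job gives the robot as it stands.
- The arm moves only by the shell command python3 -m crank 'ROWS' [FORCE]. ROWS is JSON, a list that holds one entry, the list of rows, each a list of 5 numbers: the shift along the tool's x, y, z in mm, then the turn about the tool's z in rad, then the closure, from -1 (fully open) to 1 (shut), so that 0 is half open. A call has 1 to 10 rows; each row shifts and turns the commanded pose from where the row before left it, along the tool's axes as they then stand; what a row does not reach is not made up. A row lasts 1/12 s, in which the tool goes at most 41.7 mm and 7.16 degrees, less where a joint would pass 70% of its speed; a pose out of reach is approached as far as the arm can. A call with a gripper value outside its range is refused whole. The fingers move at their own pace and stop on an object; FORCE is the grip in N (left out, the last holds). Time passes only in rows, so rows that do not move let the fingers close. It gives the time, the measured TCP pose, the force, the opening and the grip force at its end, in the units of the state.
- ctrl.get_state(): the state, without advancing time (a new reading comes with each control period).
- get_image(name): name is "scene" or "top"; returns a dict with "pixels" (480x640x3 uint8, red, green, blue), "fx", "fy", "cx", "cy" (pixels), "k1" (the pictures are not rectified: a ray, as slopes to the right and down, at radius r is drawn at 1 + k1 r^2 times it, then the intrinsics apply), "T" (4x4, takes a point from camera to world coordinates). Camera axes: x right, y down, z forward; pixel columns grow to the right and rows downward; lengths in m; the calibration is good to about 2 mm. A picture is of the moment at which its call begins. There is no depth.
- job.close_job(): hands the job in; it is judged then, once.
The state is a dict: "time": time; "joint_positions": joint angles; "qd": joint speeds; "joint_torque": joint torques, N m; "position": TCP position; "tool_rot": TCP orientation; "ft_force": force on the tool from outside, world axes, zero at the start; "torque": the same for the moment, N m; "grip_width": opening from 0.0 (shut) to 1.0 (fully open); "grip_force": force on a finger pad.
Only numpy, scipy, OpenCV 4.12 (cv2) and the standard library are available. Lean on these libraries where they do the work, as an engineer would, in place of code of your own. Each camera call takes 0.05 s, during which the arm holds its last target. There are 200 camera calls.

### The job

The drip grille of the hot-water dispenser has been washed and lies on the worktop: put it back. The drip tray is still drawn out a little; keep hold of the grille by its finger grip and slide it back along the tray, resting lightly on the front rim, until you feel it drop flat into the tray's recess, then push tray and grille home together until the tray stops. Be gentle with the machine, do not let go of the grille before it has dropped in, and leave the other things where they are.

Things in the scene. Friction and masses are not known exactly. Their poses are not given: they have to be found in the camera images.
- dispenser: White hot-water dispenser, 345 mm tall, 190 mm wide, fixed. Origin on the worktop under the middle of its column's front face; x to the machine's back, y left, z up. A head overhangs to x=-68 mm, underside z=215, outlet at x=-36 down to z=184. In its foot a grey drip tray slides along x: 156 wide in y, x=-167 to -3 when home, rims at z=36.
- tray_home (a point): Fixed point of the dispenser (x=-85, z=31 mm of its frame, same axes): where the grille's origin lies when tray and grille are home (2 mm play either way). It does NOT move with the tray. At the start the tray is drawn out 20 to 38 mm towards -x from home; how far is not reported, it must be felt or seen. It moves against 10 N friction, stays where left, and stops at home.
- recess (a point): Fixed point 5 mm above tray_home, at rim height: middle of the recess's mouth with the tray home (shift by the draw-out). Recess 150 mm in x, 140 in y, 5 deep: the seated grille's top is level with the front and rear rims (7 mm thick in x). The tray's side walls rise 5 mm above the rims and guide the grille with 2 mm play each side; their front ends flare outwards.
- lip (a point): Middle of the front lower edge of a fixed steel hold-down lip, 122 mm wide in y, 22 mm out from the column, underside 3 mm above the rims (z=39 mm). The seated grille passes under it as the tray goes home; a grille still on the rim runs against it. With the tray home it covers the rear 12 mm of the recess, so the grille must drop in while the tray is drawn out.
- grille: Steel drip grille, a flat slotted plate 146 (x) by 136 (y) by 5 mm, about 180 to 310 g, on the worktop. Origin at the centre of its underside, z up. Near its front edge (-x) stands a black finger grip, a tab 10 mm thick in x, 44 wide in y, centred at x=-59 mm, from z=5 to z=33 mm. Pinch it from above closing along x. It is fitted with the grip at the front, axes as the dispenser's.
- grip (a point): Middle of the top of the grille's finger grip, 33 mm above the grille's underside; axes as the grille's.
- cup: Small white espresso cup, 58 mm across and 56 mm tall, standing to the right; bystander. Origin under its middle.
- tumbler: Clear glass tumbler, 81 mm across, 93 mm tall, left of the dispenser; bystander. Origin under its middle.
- spoon: Steel teaspoon, 137 mm long, lying to the right of the grille; bystander. Origin under its middle.
- timer: Black and white wind-up kitchen timer, 61 mm across, 53 mm tall, behind the grille's starting place, right of the dispenser; bystander. Origin under its middle.
- loose_capsule: White coffee capsule, 39 mm across, 24 mm tall, to the right of the grille; bystander. Origin under its middle.
There are look-alikes about, which are no part of the job. Of the things that look like the grille, the larger one is meant.

How it is judged:
By the outcome, as a careful person would: the job done as asked, in the order asked, and still so for the second after the job is handed in, with the robot touching nothing.
It also fails if it takes over 56 s, if anything falls off the work surface, if the arm or the gripper's body presses on something with over 40 N, if the wrist force passes 120 N, or if a joint passes its speed limit or range.

## Working session

There is one attempt and no reset: what is moved stays moved. The work goes in short steps, Python scripts to look and compute and a shell command to move; the robot and the scene stay as the last step left them, time stands still between calls to the robot, and variables do not carry over. Pictures are saved under pics/ and viewed, at most 10 in all, crops included, and the job is handed in when it is done.

```bash
ls; mkdir -p pics; python3 - <<'E'
from bench import ctrl,get_image
import cv2,numpy as np
for n in("scene","top"):
    d=get_image(n); cv2.imwrite(f"pics/{n}0.png",d["pixels"][:,:,::-1]); np.save(f"pics/{n}0.npy",d,allow_pickle=True)
    print(n,d["fx"],d["fy"],d["cx"],d["cy"],d["k1"],np.round(d["T"],3).tolist())
s=ctrl.get_state();print(s)
E
```

```text
pics
scene 504.58126159612993 504.58126159612993 324.0285027326724 240.82175499588394 -0.11901310579824778 [[0.882, -0.246, 0.402, 0.047], [-0.471, -0.436, 0.767, -1.038], [-0.013, -0.866, -0.5, 0.695], [0.0, 0.0, 0.0, 1.0]]
top 563.2221148619024 563.2221148619024 330.1553144040087 231.6044464150246 -0.014733705011051878 [[-0.02, -0.985, 0.173, 0.273], [-0.999, 0.011, -0.051, 0.003], [0.048, -0.174, -0.984, 1.537], [0.0, 0.0, 0.0, 1.0]]
{'time': 0.1, 'joint_positions': array([ 1.25612184,  0.32171664, -0.07007652,  1.45156398,  0.02260493,
        1.3708082 , -0.0569091 ]), 'qd': array([-2.36332666e-04, -2.46131046e-03, -6.02440853e-04, -1.95018231e-03,
        1.56027975e-04, -9.98990983e-05,  1.21436963e-03]), 'joint_torque': array([-1.41527529e-03, -4.92570519e+01, -4.06736713e-01, -3.13398814e+01,
       -6.42099534e-02,  3.95196257e-02,  3.50332959e-05]), 'position': array([ 0.20963821, -0.61467641,  0.1897863 ]), 'tool_rot': array([-3.09759274e+00, -5.13861038e-01,  5.96866444e-04]), 'ft_force': array([0.68502188, 0.16094714, 0.617037  ]), 'torque': array([-0.01484206, -0.05137533, -0.02174328]), 'grip_force': 0.0, 'grip_width': 1.000501382412629}
```

View pics/scene0.png

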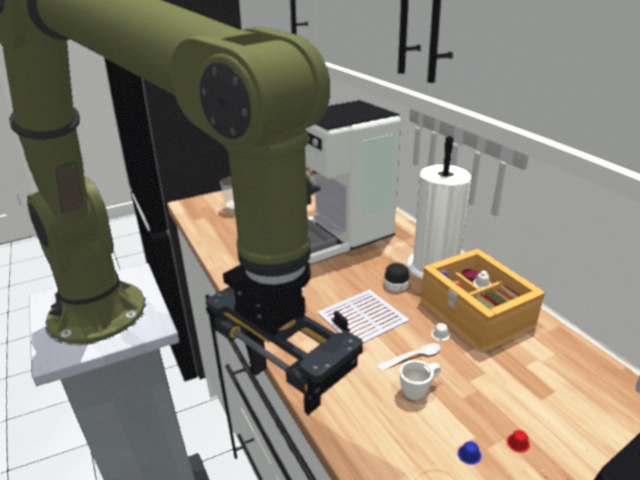

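View pics/top0.png

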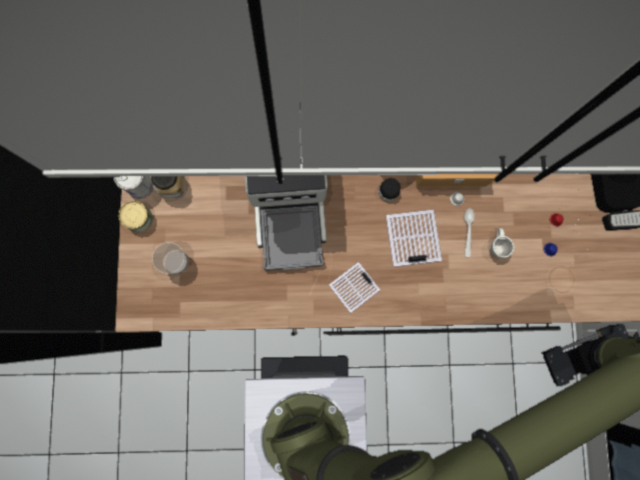

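The top view shows two grille look-alikes, at px (414,238) with its grip at (417,258) and at px (355,288) with its grip at (366,279). The one at (414,238) is larger and has the timer (390,189) behind it and the spoon and capsule to its right, so it fits the description. The tray is at about (293,237). I'll confirm this in an enlarged crop and measure.

```bash
cat > h.py <<'E'
import numpy as np,cv2
from bench import ctrl,get_image
from scipy.spatial.transform import Rotation as R
def _kd(d): return np.array([[d["fx"],0,d["cx"]],[0,d["fy"],d["cy"]],[0,0,1.]]),np.array([d["k1"],0,0,0,0])
def ray(d,uv):
    K,D=_kd(d); p=cv2.undistortPoints(np.float64(uv).reshape(-1,1,2),K,D).reshape(-1,2)
    T=np.array(d["T"]); return T[:3,3],np.c_[p,np.ones(len(p))]@T[:3,:3].T
def plane(d,uv,z):
    o,r=ray(d,uv); return o+r*((z-o[2])/r[:,2])[:,None]
def proj(d,P):
    K,D=_kd(d);T=np.linalg.inv(np.array(d["T"])); 
    return cv2.projectPoints(np.float64(P).reshape(-1,1,3),cv2.Rodrigues(T[:3,:3])[0],T[:3,3],K,D)[0].reshape(-1,2)
def load(n): return np.load(n,allow_pickle=True).item()
E
python3 - <<'E'
from h import *
d=load("pics/top0.npy"); im=d["pixels"]
c=cv2.resize(im[165:315,240:450,::-1],None,fx=3.8,fy=3.8,interpolation=cv2.INTER_CUBIC); cv2.imwrite("pics/crop0.png",c)
hsv=cv2.cvtColor(im,cv2.COLOR_RGB2HSV)
m=((hsv[...,1]<70)&(hsv[...,2]>150)).astype(np.uint8); 
mm=np.zeros_like(m); mm[200:315,320:450]=m[200:315,320:450]
mm=cv2.morphologyEx(mm,cv2.MORPH_CLOSE,np.ones((7,7)))
for k in cv2.findContours(mm,0,1)[0]:
    if cv2.contourArea(k)<300: continue
    b=cv2.minAreaRect(k); print(b)
    P=plane(d,cv2.boxPoints(b),.005); print(np.round(P,4).tolist(),np.linalg.norm(np.diff(P,axis=0),axis=1))
bl=((im.max(2)<60)).astype(np.uint8)
n,l,st,ce=cv2.connectedComponentsWithStats(bl[245:315,340:450]); print(st,ce+[340,245])
E
```

```text
((354.0076599121094, 286.9384460449219), (37.274959564208984, 39.37990188598633), 52.12501525878906)
[[0.3973, -0.0645, 0.005], [0.4623, -0.1512, 0.005], [0.3806, -0.2116, 0.005], [0.3169, -0.1248, 0.005]] [0.10837364 0.10154603 0.10762592]
((413.50006103515625, 237.5), (54.30579376220703, 50.62884521484375), 81.8698959350586)
[[0.5904, -0.2292, 0.005], [0.6096, -0.3719, 0.005], [0.4571, -0.3854, 0.005], [0.4393, -0.2449, 0.005]] [0.14397419 0.15303145 0.14162289]
[[   0    0  110   70 7610]
 [  69   11   17    6   68]
 [  23   29    7    9   22]] [[394.38383706 279.69526938]
 [416.72058824 258.20588235]
 [366.         277.77272727]]
```

View pics/crop0.png

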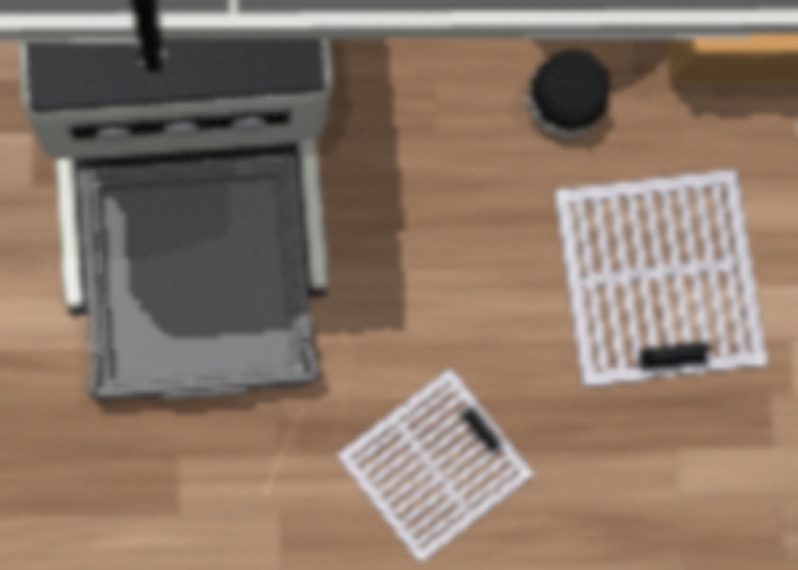

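The crop confirms it: the larger one measures about 150 x 142 mm, the other about 108 x 102 mm. The larger grille's grip is at crop (674,355), facing the robot. The tray is at crop (205,270), with its front corners at (97,392) and (315,378). Next I'll measure the grille and tray precisely.

```bash
python3 - <<'E'
from h import *
d=load("pics/top0.npy"); im=d["pixels"]
c=cv2.resize(im[198:282,252:336,::-1],None,fx=7,fy=7,interpolation=cv2.INTER_CUBIC); cv2.imwrite("pics/tray.png",c)
f=lambda q:(np.array(q,float)+.5)/3.8-.5+[240,165]
P=plane(d,f([(558,190),(738,171),(768,366),(586,384)]),.005)[:,:2]; print(P)
RL,RR,FR,FL=P
ex=(RL+RR-FL-FR);ey=(RL+FL-RR-FR);print("len",np.linalg.norm(ex)/2,np.linalg.norm(ey)/2,"yaw",np.degrees([np.arctan2(ex[1],ex[0]),np.arctan2(-ey[0],ey[1])]),"c",P.mean(0))
y=np.arctan2(ex[1]-ey[0],ex[0]+ey[1]);print("grip",P.mean(0)-.059*np.array([np.cos(y),np.sin(y)]))
# black grip box, top face z=.033
m=(im.max(2)<70).astype(np.uint8); m[:250]=0;m[268:]=0;m[:,:400]=0;m[:,440:]=0
k=cv2.findNonZero(m);b=cv2.minAreaRect(k);print(b,plane(d,[b[0]],.033),plane(d,[b[0]],.02),plane(d,cv2.boxPoints(b),.033))
E
```

```text
[[ 0.58911343 -0.2344312 ]
 [ 0.60214025 -0.36900981]
 [ 0.45675128 -0.38351112]
 [ 0.44554716 -0.24946609]]
len 0.1452304363993376 0.1348571450004525 yaw [5.83634505 5.15436075] c [ 0.52338803 -0.30910456]
grip [ 0.46466045 -0.31476764]
((416.9846496582031, 258.376953125), (4.465250492095947, 16.496618270874023), 82.87498474121094) [[ 0.46138182 -0.30887037  0.033     ]] [[ 0.46300865 -0.3115684   0.02      ]] [[ 0.46496144 -0.28586063  0.033     ]
 [ 0.46993719 -0.33098085  0.033     ]
 [ 0.45779859 -0.33190158  0.033     ]
 [ 0.45285592 -0.28683909  0.033     ]]
```

View pics/tray.png

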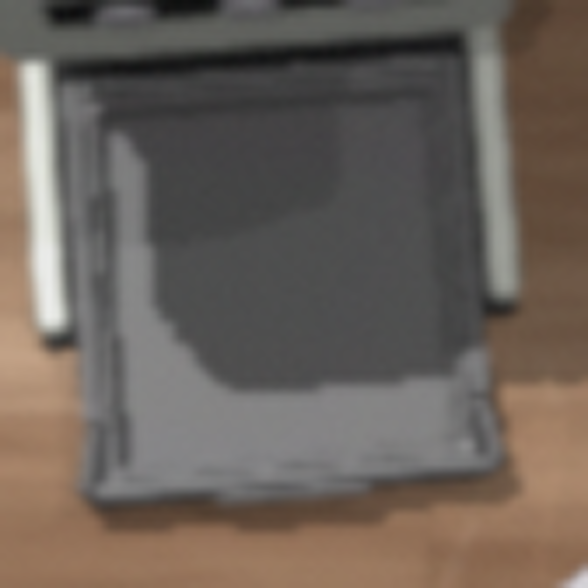

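The tray crop (7x) shows the outer wall edges at left (67,100)-(83,400) and right (466,60)-(486,350). The flared front ends are at (90,490) and (498,465), and the foot arms are either side. The front rim edge runs (100,488)-(490,463).

```bash
python3 - <<'E'
from h import *
d=load("pics/top0.npy")
f=lambda q:(np.array(q,float)+.5)/7-.5+[252,198]
S=plane(d,f([(67,100),(83,400),(466,60),(486,350)]),.041)[:,:2]
F=plane(d,f([(100,488),(490,463),(110,478),(480,455)]),.036)[:,:2]
A=plane(d,f([(40,338),(517,300),(35,62),(500,62)]),.036)[:,:2]
print(S,F,A)
a=lambda v:np.degrees(np.arctan2(v[1],v[0]))
print("yaws",a(S[0]-S[1]),a(S[2]-S[3]),a(F[0]-F[1])-90,a(F[2]-F[3])-90, a(A[0]-A[1])-90)
y=np.radians(np.mean([a(S[0]-S[1]),a(S[2]-S[3]),a(F[0]-F[1])-90])); ex=np.array([np.cos(y),np.sin(y)]);ey=np.array([-ex[1],ex[0]])
print("y lat L,R",S@ey,"front x",F@ex,"arm ends",A@ex,A@ey)
E
```

```text
[[ 0.59273809  0.1114914 ]
 [ 0.475924    0.10527899]
 [ 0.60710442 -0.04277069]
 [ 0.4931954  -0.04859119]] [[ 0.44273155  0.09916217]
 [ 0.45019639 -0.04954607]
 [ 0.44650349  0.09536663]
 [ 0.45333119 -0.04576824]] [[ 0.50076336  0.1220301 ]
 [ 0.51326582 -0.06106263]
 [ 0.60898416  0.12422718]
 [ 0.60729994 -0.05616931]]
yaws 3.0442398753519835 2.9251427983912697 2.873715536673714 2.7696458686519776 3.9063708252514147
y lat L,R [ 0.0808627   0.0806656  -0.07393406 -0.07388916] front x [0.44724512 0.44705286 0.45081688 0.45037778] arm ends [0.50637611 0.5094466  0.61456671 0.60360794] [ 0.0961172  -0.0873762   0.09274619 -0.08732501]
```

Grille: centre (0.523,-0.309), yaw 5.5°, grip about (0.4635,-0.312), and its size agrees with the description. Tray: yaw 2.95°, width 155 mm (156 given), lateral centre 3.4 mm, front rim 447 mm along. I'll move over the grip now.

```bash
python3 -m crank '[[[30,-18.2,0,0,0],[30,-18.2,0,0,0],[30,-18.2,0,0,0],[30,-18.2,0,0,0],[30,-18.2,0,0,0],[30,-18.2,0,0,0],[30,-18.2,0,0,0],[30,-18.2,0,0,0],[30,-18.2,0,0,0],[30,-18.2,0,0,0]]]' 20; python3 -m crank '[[[30,-18.2,0,0,0],[0,0,0,-0.11,0],[0,0,0,-0.11,0],[0,0,0,-0.11,0],[0,0,0,-0.11,0],[0,0,0,-0.11,0],[0,0,0,-0.11,0],[0,0,0,-0.11,0],[0,0,0,-0.11,0],[0,0,0,-0.11,0]]]'
cat >> h.py <<'E'
def tool():
    s=ctrl.get_state(); M=R.from_rotvec(s["tool_rot"]).as_matrix()
    return s,M,np.degrees(np.arctan2(M[1,1],M[0,1]))
def go(target,head):
    s,M,h=tool(); dh=head-h
    print("pos",np.round(s["position"],4),"head",round(h,2),"turn",round(np.radians(-dh),4),"shift now",np.round(1000*M.T@(np.array(target)-s["position"]),1),
     "after turn",np.round(1000*(M@R.from_euler("z",-dh,degrees=True).as_matrix()).T@(np.array(target)-s["position"]),1),"F",np.round(s["ft_force"],1),"t",s["time"],"tilt",np.round(M[:,2],3))
E
python3 -c "
from h import *
go([.4635,-.312,.01],5.5)"
```

```text
time: 0.93
position: [0.4356, -0.3445, 0.1904]
tool_rot: [-3.099, -0.514, 0.001]
ft_force: [0.5, -0.9, 0.6]
grip_width: 0.505
grip_force: 0.0
time: 1.77
position: [0.4572, -0.319, 0.1902]
tool_rot: [-2.477, -1.931, 0.001]
ft_force: [-0.0, 0.1, -0.2]
grip_width: 0.501
grip_force: 0.0
pos [ 0.4572 -0.319   0.1902] head -14.12 turn -0.3425 shift now [  8.2   4.6 180.2] after turn [  6.2   7.1 180.2] F [-0.   0.1 -0.2] t 1.7667 tilt [-0.001  0.001 -1.   ]
```

```bash
python3 -m crank '[[[0,0,0,-0.115,0],[0,0,0,-0.115,0],[0,0,0,-0.113,0],[6.2,7,0,0,0],[0,0,30,0,0],[0,0,30,0,0],[0,0,30,0,0],[0,0,30,0,0],[0,0,0,0,0],[0,0,0,0,0]]]'
python3 - <<'E'
from h import *
go([.4635,-.312,.01],5.5)
d=get_image("scene"); np.save("pics/scene1.npy",d,allow_pickle=True)
u=proj(d,[[.4635,-.312,.033]])[0]; print(u)
x,y=map(int,u); c=d["pixels"][max(0,y-90):y+60,x-90:x+90,::-1]
cv2.imwrite("pics/s1.png",cv2.resize(c,None,fx=4,fy=4,interpolation=cv2.INTER_CUBIC))
E
```

```text
time: 2.6
position: [0.4631, -0.311, 0.0695]
tool_rot: [-2.117, -2.316, -0.0]
ft_force: [0.5, 0.3, -0.1]
grip_width: 0.502
grip_force: 0.0
pos [ 0.4631 -0.311   0.0695] head 5.13 turn -0.0064 shift now [-1.2  0.5 59.5] after turn [-1.2  0.4 59.5] F [ 0.5  0.3 -0.1] t 2.6 tilt [-0.003  0.003 -1.   ]
[340.68483559 314.65017975]
```

View pics/s1.png

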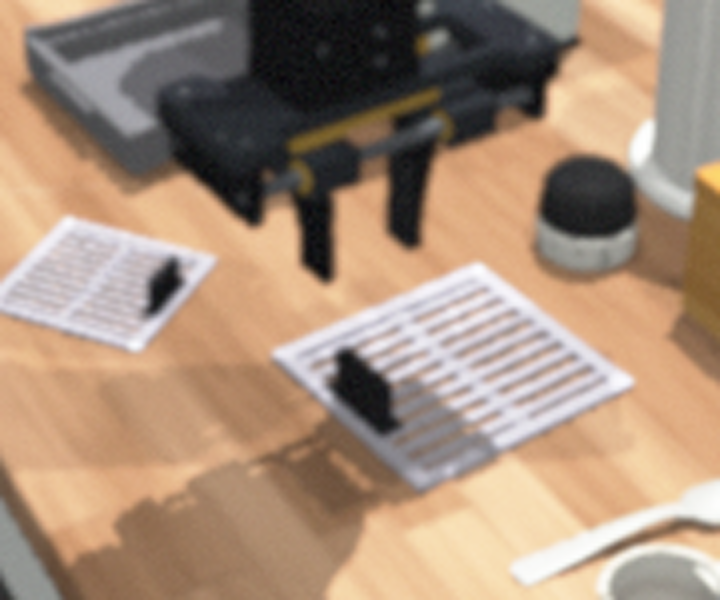

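The crop shows the grip tab's top at (365,368), the small grille with its grip at (163,280), and the fingertips at (318,275) and (405,245). The tips look higher than I expected, so I'll check the projection.

```bash
python3 - <<'E'
from h import *
d=load("pics/scene1.npy"); s,M,h=tool(); p=s["position"]
c0=np.array([340-90,314-90])
for k in(-.0215,-.029,.0215,.029):
  print(k,(proj(d,[p+M[:,1]*k-M[:,0]*j for j in(-.01,.01)])-c0)*4)
c=p[:2]
print("tab",(proj(d,[[.4635,-.312,.033]])-c0)*4, "tcp",(proj(d,[p])-c0)*4)
# grille plate corners in scene, by crop px
P=plane(d,np.array([(275,355),(478,264),(634,380),(422,488)])/4+c0,.005);print(P,P.mean(0))
# tab top corners (338,352)...(395,388)
print(plane(d,np.array([(365,366)])/4+c0,.033))
t=get_image("top");np.save("pics/top1.npy",t,allow_pickle=True)
E
```

```text
-0.0215 [[319.44108579 307.44958181]
 [341.43193937 327.09025186]]
-0.029 [[307.25492889 312.42349687]
 [329.15046643 332.20318385]]
0.0215 [[387.7477731  279.52238135]
 [410.24253559 298.3898638 ]]
0.029 [[399.39354979 274.75303431]
 [421.96902102 293.48974909]]
tab [[362.73934236 362.60071902]] tcp [[364.97439526 302.92133036]]
[[ 0.44230337 -0.25207603  0.005     ]
 [ 0.58570863 -0.23406903  0.005     ]
 [ 0.60135632 -0.36630673  0.005     ]
 [ 0.45698082 -0.3839983   0.005     ]] [ 0.52158729 -0.30911252  0.005     ]
[[ 0.46312108 -0.31505135  0.033     ]]
```

```bash
python3 - <<'E'
from h import *
a=load("pics/scene1.npy"); b=get_image("scene"); s,M,h=tool(); p=s["position"]
print("diff",np.abs(a["pixels"].astype(int)-b["pixels"]).max(), p, np.abs(s["qd"]).max())
t=load("pics/top1.npy")
print("tcp top",proj(t,[p,[.4635,-.312,.033]]))
u=proj(t,[p])[0].astype(int); ct=cv2.resize(t["pixels"][u[1]-30:u[1]+30,u[0]-30:u[0]+30],None,fx=8,fy=8,interpolation=cv2.INTER_CUBIC)
u2=proj(b,[p])[0].astype(int); cb=cv2.resize(b["pixels"][u2[1]-30:u2[1]+30,u2[0]-24:u2[0]+16],None,fx=8,fy=8,interpolation=cv2.INTER_CUBIC)
cv2.drawMarker(cb,(24*8,30*8),(255,0,0),0,20,1)
cv2.drawMarker(ct,(30*8,30*8),(255,0,0),0,20,1)
cv2.imwrite("pics/c2.png",np.hstack([ct,cb])[:,:,::-1]); print(u,u2)
E
```

```text
diff 152 [ 0.46571922 -0.3130727   0.07310036] 0.007852864342401301
tcp top [[421.50870828 254.79922043]
 [418.09004946 257.58608279]]
[421 254] [341 299]
```

View pics/c2.png

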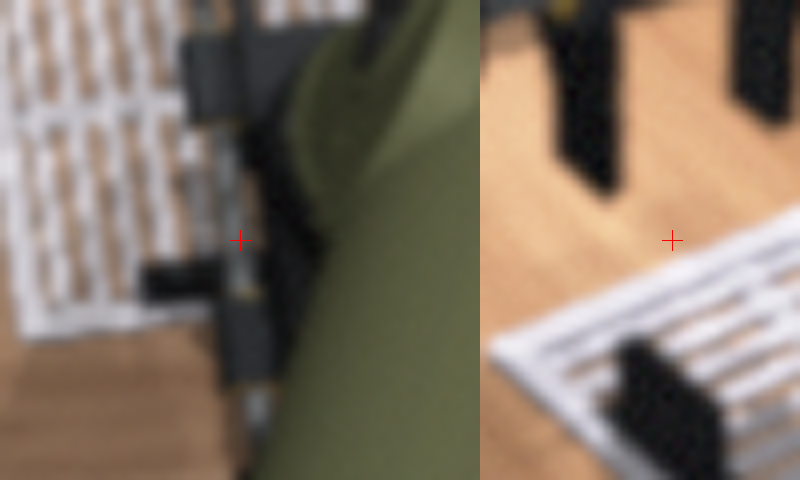

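```bash
python3 - <<'E'
from h import *
d=load("pics/scene0.npy"); p=np.array([.20964,-.61468,.18979]); M=R.from_rotvec([-3.09759274e+00,-5.13861038e-01,5.96866444e-04]).as_matrix()
print("start: tips expected",proj(d,[p+M[:,1]*k for k in(-.05,0,.05)]), "22mm higher",proj(d,[p+M[:,1]*k+[0,0,.022] for k in(-.05,0,.05)]))
for i in range(3):
    s=ctrl.get_state();print(s["time"],s["position"])
E
python3 -m crank '[[[0,0,0,0,0],[0,0,0,0,0],[0,0,0,0,0]]]'
python3 - <<'E'
from h import *
d=get_image("scene"); s,M,h=tool(); p=s["position"];print(p,s["joint_positions"])
im=d["pixels"]; u=proj(d,[p])[0].astype(int); 
g=im[u[1]-45:u[1]+8,u[0]-22:u[0]+24].max(2)<50
for r in range(0,53,2): print("".join("#" if v else "." for v in g[r]), r+u[1]-45)
E
```

```text
start: tips expected [[260.97143373 386.58974344]
 [286.44009372 406.02869562]
 [314.29151216 427.06039979]] 22mm higher [[259.60351268 374.86881527]
 [285.48426246 394.18756647]
 [313.8507868  415.14774121]]
2.75 [ 0.46571922 -0.3130727   0.07310036]
2.75 [ 0.46571922 -0.3130727   0.07310036]
2.75 [ 0.46571922 -0.3130727   0.07310036]
time: 3.0
position: [0.4646, -0.3128, 0.072]
tool_rot: [2.117, 2.318, -0.0]
ft_force: [-0.0, 0.4, -0.6]
grip_width: 0.502
grip_force: 0.0
[ 0.4644057  -0.31272152  0.07165162] [ 0.91522665  0.24765157 -0.41950806  1.81081775  0.11243369  1.10487753
  0.54731216]
.###########...................###............ 254
.#####........................................ 256
###..................................####....# 258
###..........#######............########...... 260
#####...###.##########........#########....... 262
####......###########.........#########....... 264
.#........###########.........########........ 266
...........########...........########........ 268
...........###................#######......... 270
......########................#######...
[... 177 characters left out ...]
#................######.......... 280
........######..................####.......... 282
........######................................ 284
........######................................ 286
.........#####................................ 288
...........###................................ 290
.............#................................ 292
.............................................. 294
.............................................. 296
.............................................. 298
.............................................. 300
.............................................. 302
.............................................. 304
.............................................. 306
```

The visible fingertips sit about 20 mm above the reported TCP, both at the start and here, so the tool end may be off. I'll go down with force checks and look once the fingers straddle the tab.

```bash
python3 -m crank '[[[0,0,15,0,0],[0,0,15,0,0],[0,0,12,0,0],[0,0,8,0,0],[0,0,6,0,0],[0,0,3,0,0],[0,0,0,0,0],[0,0,0,0,0],[0,0,0,0,0]]]'
python3 - <<'E'
from h import *
go([.4635,-.312,.01],5.5)
d=get_image("scene"); u=np.array([341,310]); c=d["pixels"][u[1]-45:u[1]+30,u[0]-45:u[0]+45]
np.save("pics/scene2.npy",d,allow_pickle=True)
s,M,h=tool();print(proj(d,[s["position"]])-u+45)
cv2.imwrite("pics/c3.png",cv2.resize(c,None,fx=8,fy=8,interpolation=cv2.INTER_CUBIC)[:,:,::-1])
E
```

```text
time: 3.8
position: [0.4645, -0.3127, 0.0124]
tool_rot: [2.117, 2.319, 0.0]
ft_force: [0.4, 0.0, 0.3]
grip_width: 0.499
grip_force: 0.0
pos [ 0.4645 -0.3127  0.0124] head 5.21 turn -0.005 shift now [ 0.8 -0.9  2.4] after turn [ 0.8 -0.9  2.4] F [0.4 0.  0.3] t 3.8 tilt [ 0.001 -0.001 -1.   ]
[[45.20619538 57.34480887]]
```

View pics/c3.png

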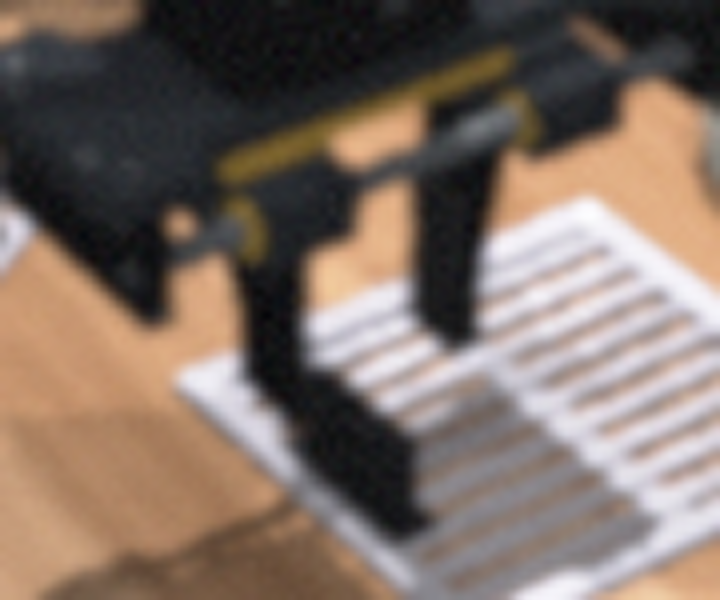

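The view shows the tab at (330,380)-(410,530), while the rear fingertip seems to end at (455,345), about 30 mm above the stated tool end. Closing here is a harmless check: the opening will stop near 0.115 if the pads have the 10 mm tab, and reach 0 if they are above it.

```bash
python3 -m crank '[[[0,0,0,0,1],[0,0,0,0,1],[0,0,0,0,1],[0,0,0,0,1],[0,0,0,0,1],[0,0,0,0,1],[0,0,0,0,1],[0,0,0,0,1]]]' 15
```

```text
time: 4.52
position: [0.4639, -0.3124, 0.0117]
tool_rot: [2.118, 2.32, -0.0]
ft_force: [-0.2, 0.6, 0.1]
grip_width: 0.027
grip_force: 0.0
```

It closed on nothing, so the fingers are above the tab, as the picture suggests. I'll reopen and go lower with force checks.

```bash
python3 -m crank '[[[0,0,0,0,0],[0,0,0,0,0],[0,0,0,0,0],[0,0,0,0,0],[0,0,0,0,0],[0,0,0,0,0]]]'
python3 -m crank '[[[0,0,3,0,0],[0,0,3,0,0],[0,0,3,0,0],[0,0,0,0,0],[0,0,0,0,0]]]'
python3 -m crank '[[[0,0,3,0,0],[0,0,2,0,0],[0,0,0,0,0],[0,0,0,0,0]]]'
```

```text
time: 5.02
position: [0.464, -0.3124, 0.0118]
tool_rot: [2.118, 2.32, -0.0]
ft_force: [0.6, 0.4, 0.2]
grip_width: 0.396
grip_force: 0.0
time: 5.43
position: [0.4637, -0.3121, 0.0023]
tool_rot: [-2.118, -2.32, 0.0]
ft_force: [0.6, -0.4, 0.5]
grip_width: 0.5
grip_force: 0.0
time: 5.77
position: [0.4638, -0.3123, -0.0024]
tool_rot: [-2.118, -2.32, 0.0]
ft_force: [-0.1, -0.9, -0.4]
grip_width: 0.5
grip_force: 0.0
```

It reached a reported z of -2 mm with no contact, so the reported tool end lies well below the real fingertips. Continuing down gently.

```bash
python3 -m crank '[[[0,0,3,0,0],[0,0,3,0,0],[0,0,2,0,0],[0,0,0,0,0],[0,0,0,0,0]]]'
python3 -m crank '[[[0,0,2,0,0],[0,0,2,0,0],[0,0,1,0,0],[0,0,0,0,0],[0,0,0,0,0]]]'
python3 - <<'E'
from h import *
go([.4635,-.312,-.02],5.5)
d=get_image("scene"); u=np.array([341,310]); c=d["pixels"][u[1]-45:u[1]+30,u[0]-45:u[0]+45]
np.save("pics/scene2.npy",d,allow_pickle=True)
cv2.imwrite("pics/c4.png",cv2.resize(c,None,fx=8,fy=8,interpolation=cv2.INTER_CUBIC)[:,:,::-1])
E
```

```text
time: 6.18
position: [0.4638, -0.3122, -0.0105]
tool_rot: [-2.118, -2.32, 0.0]
ft_force: [-0.2, -0.7, 0.5]
grip_width: 0.505
grip_force: 0.0
time: 6.6
position: [0.4639, -0.3123, -0.0153]
tool_rot: [-2.118, -2.32, 0.0]
ft_force: [-0.1, 0.1, 0.4]
grip_width: 0.502
grip_force: 0.0
pos [ 0.4639 -0.3123 -0.0153] head 5.22 turn -0.0049 shift now [ 0.4 -0.3  4.7] after turn [ 0.4 -0.3  4.7] F [-0.1  0.1  0.4] t 6.6 tilt [-0. -0. -1.]
```

View pics/c4.png

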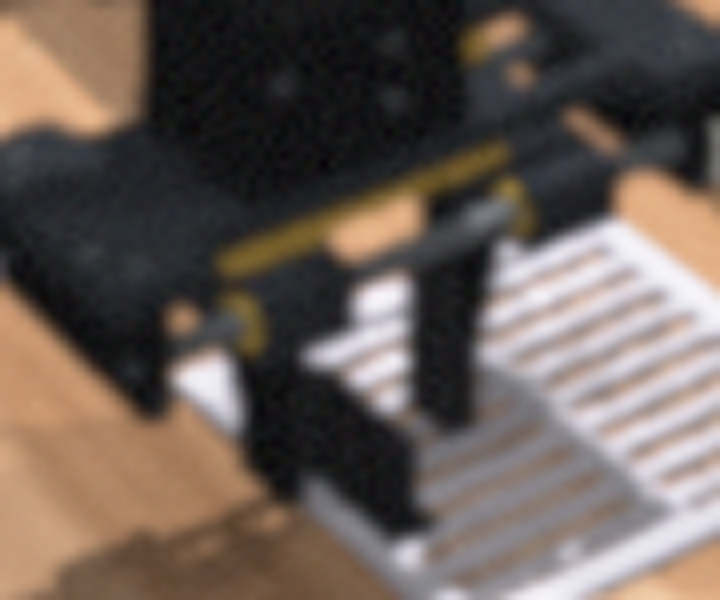

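The fingers now straddle the tab: the tips are at (290,495) and (455,425), about 16–20 mm above the worktop. I'll go down 7 mm more and close.

```bash
python3 -m crank '[[[0,0,2,0,0],[0,0,2,0,0],[0,0,2,0,0],[0,0,1,0,0],[0,0,0,0,0],[0,0,0,0,0]]]'
python3 -m crank '[[[0,0,0,0,1],[0,0,0,0,1],[0,0,0,0,1],[0,0,0,0,1],[0,0,0,0,1],[0,0,0,0,1],[0,0,0,0,1],[0,0,0,0,1]]]' 30
python3 -c "
from h import *
go([.4635,-.312,-.02],5.5)"
```

```text
time: 7.15
position: [0.4639, -0.3123, -0.0224]
tool_rot: [-2.118, -2.32, 0.0]
ft_force: [0.2, 0.2, -0.4]
grip_width: 0.501
grip_force: 0.0
time: 7.82
position: [0.464, -0.3123, -0.0222]
tool_rot: [2.118, 2.32, 0.0]
ft_force: [0.5, 0.2, -0.4]
grip_width: 0.115
grip_force: 30.0
pos [ 0.464  -0.3123 -0.0222] head 5.21 turn -0.0051 shift now [ 0.4 -0.5 -2.2] after turn [ 0.4 -0.5 -2.2] F [ 0.5  0.2 -0.4] t 7.8167 tilt [ 0. -0. -1.]
```

The opening of 0.115 is 10.0 mm, so the tab is gripped, and the grille's underside is at reported z + 22 mm. I'll lift and carry it to in front of the tray.

```bash
python3 -m crank '[[[0,0,0,0,1],[0,0,-5,0,1],[0,0,-10,0,1],[0,0,-20,0,1],[0,0,-25,0,1],[0,0,-25,0,1],[0,0,-15,0,1],[0,0,0,0,1]]]' 45
python3 -m crank '[[[15,0.6,0,0,1],[30,0.5,0,0,1],[35,0.5,0,0,1],[35,0.5,0,0,1],[35,0.6,0,0,1],[35,0.6,0,0,1],[35,0.6,0,0,1],[35,0.6,0,0,1],[35,0.6,0,0,1],[30,0.6,0,0,1]]]'
python3 -m crank '[[[15,0,0,0,1],[4,0,0,0.039,1],[0,0,0,0,1],[0,0,0,0,1],[0,0,0,0,1]]]'
python3 - <<'E'
from h import *
go([.4392,.026,.04],2.95)
for n in("scene","top"):
    d=get_image(n); np.save(f"pics/{n}3.npy",d,allow_pickle=True); cv2.imwrite(f"pics/{n}3.png",d["pixels"][:,:,::-1])
s,M,h=tool();p=s["position"];g=p+[0,0,.0222]
d=load("pics/top3.npy"); print("grille exp corners top",proj(d,[g+M[:,1]*a+M[:,0]*b+[0,0,.005] for a,b in((-.014,.068),(-.014,-.068),(.132,-.068),(.132,.068))]))
c=cv2.resize(d["pixels"][195:285,240:350,::-1],None,fx=6.6,fy=6.6,interpolation=cv2.INTER_CUBIC); cv2.imwrite("pics/t3.png",c)
E
```

```text
time: 8.48
position: [0.4665, -0.3139, 0.0824]
tool_rot: [2.113, 2.315, 0.001]
ft_force: [1.5, -0.0, -1.1]
grip_width: 0.11
grip_force: 45.0
time: 9.32
position: [0.4383, 0.0098, 0.0765]
tool_rot: [-2.115, -2.321, 0.003]
ft_force: [1.2, -0.6, -2.5]
grip_width: 0.113
grip_force: 45.0
time: 9.73
position: [0.4381, 0.0251, 0.077]
tool_rot: [-2.162, -2.278, 0.002]
ft_force: [0.0, -0.5, -1.3]
grip_width: 0.112
grip_force: 45.0
pos [0.4381 0.0251 0.077 ] head 2.98 turn 0.0004 shift now [ 0.8  1.2 37. ] after turn [ 0.8  1.2 37. ] F [ 0.  -0.5 -1.3] t 9.7333 tilt [-0.001 -0.    -1.   ]
grille exp corners top [[266.91660325 272.73636702]
 [320.32951865 269.24391048]
 [316.5198466  213.36746388]
 [264.00063953 216.49967901]]
```

View pics/t3.png

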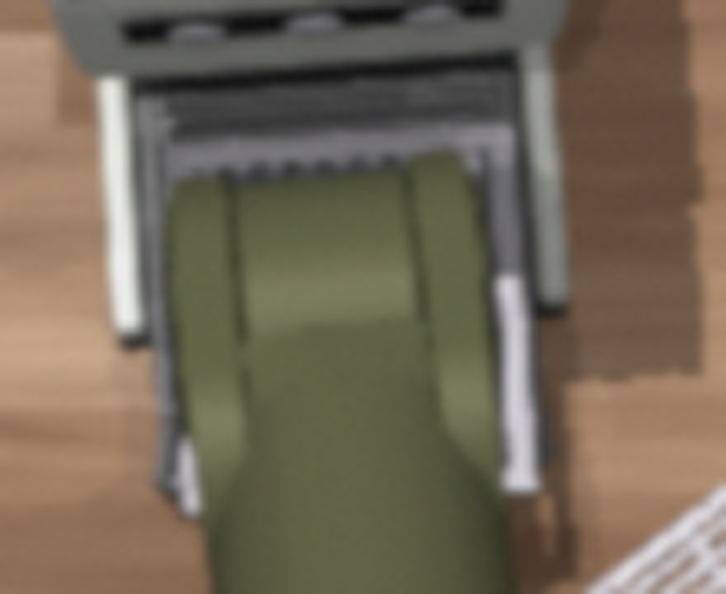

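The grille is level in the hand above the tray. Its corners are at crop (170,148), (513,128), (541,490) and (188,515), slightly right of where I expected. I'll compute its offset in the tray frame.

```bash
python3 - <<'E'
from h import *
d=load("pics/top3.npy")
f=lambda q:(np.array(q,float)+.5)/6.6-.5+[240,195]
P=plane(d,f([(170,148),(513,128),(541,490),(188,515)]),.104)[:,:2]
y=np.radians(2.95);ex=np.array([np.cos(y),np.sin(y)]);ey=np.array([-ex[1],ex[0]])
print("along",P@ex,"lat",P@ey,(P@ey).mean()); s,M,h=tool();p=s["position"][:2];print("tcp",p@ex,p@ey,h)
# refine right edge and lefts with gradient rows in top image: tray right wall unaffected
im=d["pixels"].astype(int)
for r in (238,245,252,258,264): print(r,im[r,312:328].max(1).tolist())
for r in (264,267,270): print(r,im[r,262:274].max(1).tolist())
E
```

```text
along [0.56978996 0.56951769 0.42608807 0.42542641] lat [ 0.06689675 -0.06771231 -0.06888027  0.06744112] -0.000563676786181834
tcp 0.43918707417717434 0.002307850239619857 2.9153662055836387
238 [89, 73, 87, 153, 205, 205, 169, 109, 67, 77, 109, 125, 127, 119, 111, 111]
245 [98, 85, 63, 81, 149, 199, 201, 165, 102, 80, 85, 88, 90, 91, 93, 101]
252 [118, 113, 91, 88, 152, 205, 206, 170, 111, 77, 81, 89, 92, 98, 106, 114]
258 [114, 114, 106, 103, 147, 200, 211, 200, 165, 101, 71, 78, 89, 112, 137, 153]
264 [92, 95, 94, 88, 103, 158, 202, 204, 173, 106, 68, 73, 85, 94, 119, 144]
264 [149, 134, 116, 94, 102, 158, 182, 144, 117, 112, 111, 110]
267 [140, 121, 102, 99, 123, 162, 183, 154, 113, 100, 100, 100]
270 [147, 140, 122, 94, 87, 129, 178, 178, 126, 94, 90, 87]
```

I need to shift +4 mm laterally, then lower onto the front rim.

```bash
python3 -m crank '[[[2,0,0,0,1],[2,0,10,0,1],[0,0,15,0,1],[0,0,15,0,1],[0,0,10,0,1],[0,0,5,0,1],[0,0,0,0,1],[0,0,0,0,1],[0,0,0,0,1]]]'
python3 -m crank '[[[0,0,1,0,1],[0,0,1,0,1],[0,0,0,0,1],[0,0,0,0,1]]]'
python3 -m crank '[[[0,0,1,0,1],[0,0,1,0,1],[0,0,0,0,1],[0,0,0,0,1]]]'
```

```text
time: 10.58
position: [0.4393, 0.0298, 0.0233]
tool_rot: [2.162, 2.278, 0.001]
ft_force: [-0.6, 0.7, -2.3]
grip_width: 0.11
grip_force: 45.0
time: 10.92
position: [0.4387, 0.0297, 0.0209]
tool_rot: [2.163, 2.278, 0.0]
ft_force: [-0.4, -0.3, -2.3]
grip_width: 0.109
grip_force: 45.0
time: 11.25
position: [0.4385, 0.0297, 0.0186]
tool_rot: [-2.163, -2.278, 0.0]
ft_force: [0.2, 0.1, -2.9]
grip_width: 0.111
grip_force: 45.0
```

```bash
python3 -m crank '[[[0,0,1,0,1],[0,0,0.7,0,1],[0,0,0,0,1],[0,0,0,0,1]]]'
python3 -m crank '[[[0,0,0.7,0,1],[0,0,0.5,0,1],[0,0,0,0,1],[0,0,0,0,1]]]'
python3 -m crank '[[[0,0,0.7,0,1],[0,0,0.5,0,1],[0,0,0,0,1],[0,0,0,0,1]]]'
```

```text
time: 11.58
position: [0.4385, 0.0298, 0.017]
tool_rot: [-2.163, -2.278, 0.0]
ft_force: [-0.3, -0.7, -2.0]
grip_width: 0.107
grip_force: 45.0
time: 11.92
position: [0.4386, 0.0297, 0.0158]
tool_rot: [-2.163, -2.278, 0.0]
ft_force: [-0.6, -0.1, -2.4]
grip_width: 0.114
grip_force: 45.0
time: 12.25
position: [0.4386, 0.0298, 0.0146]
tool_rot: [-2.163, -2.278, 0.0]
ft_force: [-0.2, 0.7, -2.6]
grip_width: 0.114
grip_force: 45.0
```

```bash
python3 -m crank '[[[0,0,0.6,0,1],[0,0,0.6,0,1],[0,0,0,0,1],[0,0,0,0,1]]]'
python3 -m crank '[[[0,0,0.6,0,1],[0,0,0.6,0,1],[0,0,0,0,1],[0,0,0,0,1]]]'
```

```text
time: 12.58
position: [0.4387, 0.0297, 0.0137]
tool_rot: [2.163, 2.278, -0.0]
ft_force: [-1.7, -0.3, 2.4]
grip_width: 0.114
grip_force: 45.0
time: 12.92
position: [0.4387, 0.0297, 0.0136]
tool_rot: [2.163, 2.278, -0.002]
ft_force: [-5.5, 0.8, 14.1]
grip_width: 0.114
grip_force: 45.0
```

Rim contact came at 13.7 mm, against 13.8 expected. I'll ease off to a light touch and slide back.

```bash
python3 -m crank '[[[0,0,-0.8,0,1],[0,1,0,0,1],[0,2,0,0,1],[0,2,0,0,1],[0,2,0,0,1],[0,0,0,0,1],[0,0,0,0,1]]]'
python3 -m crank '[[[0,2,0,0,1],[0,2,0,0,1],[0,2,0,0,1],[0,2,0,0,1],[0,0,0,0,1],[0,0,0,0,1]]]'
python3 -m crank '[[[0,2,0,0,1],[0,2,0,0,1],[0,2,0,0,1],[0,0,0,0,1],[0,0,0,0,1]]]'
```

```text
time: 13.5
position: [0.4443, 0.0301, 0.0137]
tool_rot: [-2.162, -2.277, 0.005]
ft_force: [-7.0, -0.6, 13.1]
grip_width: 0.11
grip_force: 45.0
time: 14.0
position: [0.4523, 0.0306, 0.0137]
tool_rot: [-2.162, -2.277, 0.004]
ft_force: [-7.4, 0.0, 13.4]
grip_width: 0.11
grip_force: 45.0
time: 14.42
position: [0.4583, 0.0309, 0.0136]
tool_rot: [-2.162, -2.277, 0.004]
ft_force: [-7.9, -0.3, 13.2]
grip_width: 0.114
grip_force: 45.0
```

```bash
python3 -m crank '[[[0,0,-0.8,0,1],[0,0,0,0,1],[0,0,0,0,1]]]'
python3 -m crank '[[[0,1.5,0,0,1],[0,1.5,0,0,1],[0,1.5,0,0,1],[0,0,0,0,1],[0,0,0,0,1]]]'
```

```text
time: 14.67
position: [0.4598, 0.0309, 0.0137]
tool_rot: [2.163, 2.278, 0.001]
ft_force: [-0.2, 0.5, 0.7]
grip_width: 0.106
grip_force: 45.0
time: 15.08
position: [0.4647, 0.0311, 0.0138]
tool_rot: [2.162, 2.278, 0.001]
ft_force: [0.4, 0.1, -0.1]
grip_width: 0.108
grip_force: 45.0
```

```bash
python3 -m crank '[[[0,0.5,0.3,0,1],[0,0.5,0,0,1],[0,0,0,0,1],[0,0,0,0,1]]]'
python3 -m crank '[[[0,0.5,0,0,1],[0,0.5,0,0,1],[0,0,0,0,1],[0,0,0,0,1]]]'
python3 -m crank '[[[0,0.5,0,0,1],[0,0.5,0,0,1],[0,0,0,0,1],[0,0,0,0,1]]]'
```

```text
time: 15.42
position: [0.4646, 0.031, 0.0137]
tool_rot: [-2.163, -2.278, 0.002]
ft_force: [-4.3, -0.6, 5.2]
grip_width: 0.109
grip_force: 45.0
time: 15.75
position: [0.4654, 0.0311, 0.0137]
tool_rot: [-2.162, -2.278, 0.002]
ft_force: [-4.6, 0.4, 6.0]
grip_width: 0.112
grip_force: 45.0
time: 16.08
position: [0.4664, 0.0312, 0.0137]
tool_rot: [-2.162, -2.278, 0.002]
ft_force: [-4.1, 0.5, 6.3]
grip_width: 0.112
grip_force: 45.0
```

```bash
python3 -m crank '[[[0,0.5,0,0,1],[0,0.5,0,0,1],[0,0,0,0,1],[0,0,0,0,1]]]'
python3 -m crank '[[[0,0.5,0,0,1],[0,0.5,0,0,1],[0,0,0,0,1],[0,0,0,0,1]]]'
python3 -m crank '[[[0,0.5,0,0,1],[0,0.5,0,0,1],[0,0,0,0,1],[0,0,0,0,1]]]'
```

```text
time: 16.42
position: [0.4674, 0.0312, 0.0137]
tool_rot: [-2.162, -2.278, 0.002]
ft_force: [-4.1, -0.5, 5.9]
grip_width: 0.115
grip_force: 45.0
time: 16.75
position: [0.4684, 0.0313, 0.0137]
tool_rot: [-2.162, -2.278, 0.002]
ft_force: [-3.3, -0.4, 5.6]
grip_width: 0.111
grip_force: 45.0
time: 17.08
position: [0.4694, 0.0314, 0.0136]
tool_rot: [-2.162, -2.278, 0.002]
ft_force: [-4.4, -0.4, 5.2]
grip_width: 0.11
grip_force: 45.0
```

```bash
python3 -m crank '[[[0,0.5,0,0,1],[0,0.5,0,0,1],[0,0,0,0,1],[0,0,0,0,1]]]'
python3 -m crank '[[[0,0.5,0,0,1],[0,0.5,0,0,1],[0,0,0,0,1],[0,0,0,0,1]]]'
```

```text
time: 17.42
position: [0.4704, 0.0314, 0.0136]
tool_rot: [-2.162, -2.278, 0.002]
ft_force: [-3.8, -0.4, 5.9]
grip_width: 0.112
grip_force: 45.0
time: 17.75
position: [0.4714, 0.0315, 0.0136]
tool_rot: [-2.162, -2.278, 0.002]
ft_force: [-3.7, -0.3, 5.7]
grip_width: 0.109
grip_force: 45.0
```

```bash
python3 -m crank '[[[0,0.5,0,0,1],[0,0.5,0,0,1],[0,0,0,0,1],[0,0,0,0,1]]]'
python3 -m crank '[[[0,0.5,0,0,1],[0,0.5,0,0,1],[0,0,0,0,1],[0,0,0,0,1]]]'
python3 - <<'E'
from h import *
for n in("scene","top"):
    d=get_image(n); np.save(f"pics/{n}4.npy",d,allow_pickle=True)
c=d["pixels"]; a=load("pics/scene4.npy")["pixels"]
f=lambda i,x,y,w,h,k:cv2.resize(i[y:y+h,x:x+w],None,fx=k,fy=k,interpolation=cv2.INTER_CUBIC)
o=np.vstack([np.hstack([f(c,245,195,100,85,4),f(a,250,180,100,85,4)])])
cv2.imwrite("pics/t4.png",o[:,:,::-1])
E
```

```text
time: 18.08
position: [0.4724, 0.0315, 0.0136]
tool_rot: [-2.162, -2.278, 0.002]
ft_force: [-3.7, -0.3, 5.9]
grip_width: 0.11
grip_force: 45.0
time: 18.42
position: [0.4734, 0.0316, 0.0136]
tool_rot: [-2.162, -2.278, 0.002]
ft_force: [-3.9, -0.0, 4.7]
grip_width: 0.112
grip_force: 45.0
```

View pics/t4.png

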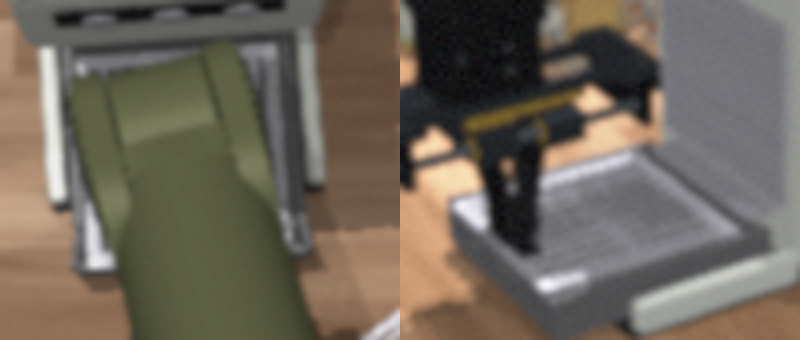

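The crop shows the grille near flush with the tray's front, with its corner at (88,262) in the left panel and (545,290) in the right. The tray's front corner looks further in than before, so it may have been dragged. I'll check numerically.

```bash
python3 - <<'E'
from h import *
d=load("pics/top0.npy");g=lambda n:cv2.cvtColor(load(n)["pixels"],cv2.COLOR_RGB2GRAY)
g0,g3,g4=[g(f"pics/top{i}.npy") for i in(0,3,4)]
for nm,(x,y,w,h) in {"FR":(316,250,13,20),"FL":(260,254,8,20),"bottomR":(312,260,16,10)}.items():
    for k,gg in (("3",g3),("4",g4)):
        s=gg[y-25:y+h+6,x-6:x+w+6]; r=cv2.matchTemplate(s,g0[y:y+h,x:x+w],cv2.TM_CCOEFF_NORMED); _,v,_,l=cv2.minMaxLoc(r); print(nm,k,v,l[0]-6,l[1]-25)
for x in (263,264,265,266,267,268): print(x,"t0",g0[248:276,x].tolist(),"\n    t4",g4[248:276,x].tolist())
E
```

```text
FR 3 0.5331211686134338 3 5
FR 4 0.5810878872871399 0 -7
FL 3 0.8382155299186707 -1 0
FL 4 0.6699806451797485 -2 -6
bottomR 3 0.6861419081687927 3 5
bottomR 4 0.6183044910430908 -1 -7
263 t0 [121, 127, 125, 125, 128, 127, 129, 136, 138, 129, 122, 120, 121, 123, 124, 122, 119, 121, 117, 114, 104, 107, 112, 115, 117, 119, 120, 122] 
    t4 [127, 131, 126, 123, 127, 135, 130, 129, 121, 113, 113, 115, 116, 105, 99, 114, 127, 133, 132, 128, 128, 127, 122, 116, 114, 115, 116, 117]
264 t0 [124, 126, 126, 127, 127, 127, 127, 130, 133, 126, 113, 113, 115, 118, 120, 118, 116, 115, 111, 105, 93, 88, 99, 108, 116, 118, 120, 122] 
    t4 [130, 131, 124, 114, 106, 117, 119, 114, 108, 101, 97, 95, 100, 99, 91, 96, 114, 127, 130, 127, 126, 126, 123, 116, 114, 114, 115, 117]
265 t0 [112, 113, 115, 115, 115, 116, 117, 121, 124, 119, 102, 105, 107, 105, 102, 99, 97, 94, 92, 101, 97, 78, 79, 95, 111, 115, 119, 121] 
    t4 [132, 131, 125, 116, 108, 113, 114, 110, 103, 96, 86, 86, 99, 109, 94, 78, 92, 113, 124, 127, 126, 125, 121, 117, 115, 114, 115, 116]
266 t0 [101, 103, 103, 105, 108, 109, 112, 115, 115, 112, 99, 91, 91, 89, 88, 86, 85, 86, 94, 115, 115, 81, 67, 79, 97, 106, 115, 120] 
    t4 [161, 166, 167, 164, 162, 162, 162, 160, 157, 148, 136, 137, 146, 143, 105, 72, 79, 95, 112, 122, 124, 124, 121, 115, 114, 113, 114, 115]
267 t0 [104, 106, 106, 108, 110, 111, 112, 111, 106, 107, 103, 98, 102, 104, 104, 105, 105, 110, 117, 127, 120, 83, 62, 70, 80, 92, 113, 120] 
    t4 [185, 201, 209, 214, 214, 214, 213, 213, 211, 204, 195, 202, 206, 189, 124, 74, 75, 84, 94, 108, 121, 123, 120, 116, 114, 114, 115, 117]
268 t0 [90, 91, 90, 90, 95, 96, 95, 94, 95, 95, 96, 96, 103, 104, 106, 108, 113, 126, 130, 133, 120, 82, 62, 68, 76, 86, 110, 120] 
    t4 [142, 170, 191, 208, 215, 215, 216, 217, 217, 217, 220, 228, 230, 214, 137, 75, 76, 83, 83, 94, 115, 122, 120, 115, 114, 114, 114, 117]
```

```bash
python3 - <<'E'
from h import *
d=load("pics/top0.npy")
f=lambda q:(np.array(q,float)+.5)/3.8-.5+[240,165]
y=np.radians(2.95);ex=np.array([np.cos(y),np.sin(y)]);ey=np.array([-ex[1],ex[0]])
im=d["pixels"]
for x in (265,275,290,305,315): print(x,[(r,*im[r,x].tolist()) for r in range(196,214)])
for z in(.215,.345):
  P=plane(d,f([(50,158),(187,145),(325,130),(25,110),(330,90)]),z); print(z,P[:,:2]@ex,P[:,:2]@ey)
E
```

```text
265 [(196, 94, 95, 92), (197, 67, 68, 66), (198, 40, 40, 40), (199, 43, 43, 45), (200, 60, 60, 61), (201, 72, 73, 73), (202, 90, 91, 87), (203, 95, 96, 92), (204, 96, 97, 92), (205, 87, 89, 85), (206, 61, 61, 58), (207, 32, 33, 32), (208, 32, 32, 32), (209, 59, 59, 59), (210, 72, 73, 73), (211, 76, 75, 76), (212, 86, 86, 86), (213, 108, 106, 107)]
275 [(196, 75, 76, 74), (197, 44, 44, 44), (198, 20, 21, 21), (199, 25, 24, 25), (200, 52, 54, 51), (201, 84, 85, 81), (202, 94, 95, 91), (203, 97, 98, 93), (204, 89, 91, 87), (205, 67, 68, 65), (206, 37, 38, 36), (207, 22, 23, 23), (208, 39, 39, 38), (209, 61, 60, 62), (210, 68, 68, 68), (211, 65, 64, 65), (212, 63, 62, 63), (213, 55, 55, 56)]
290 [(196, 50, 51, 51), (197, 69, 69, 71), (198, 89, 87, 90), (199, 85, 86, 86), (200, 86, 87, 85), (201, 92, 93, 90), (202, 95, 96, 92), (203, 89, 89, 85), (204, 64, 65, 63), (205, 35, 36, 35), (206, 23, 24, 24), (207, 42, 43, 43), (208, 61, 61, 61), (209, 68, 68, 69), (210, 65, 65, 66), (211, 62, 61, 62), (212, 56, 56, 56), (213, 58, 58, 59)]
305 [(196, 95, 94, 97), (197, 99, 98, 102), (198, 87, 86
[... 188 characters left out ...]
75, 75), (209, 74, 74, 74), (210, 71, 71, 71), (211, 59, 58, 59), (212, 61, 61, 61), (213, 72, 72, 73)]
315 [(196, 40, 41, 39), (197, 62, 63, 60), (198, 86, 88, 84), (199, 95, 96, 92), (200, 96, 97, 93), (201, 89, 90, 86), (202, 68, 68, 66), (203, 39, 40, 40), (204, 28, 27, 29), (205, 43, 43, 44), (206, 63, 63, 63), (207, 68, 68, 69), (208, 67, 66, 67), (209, 67, 67, 68), (210, 68, 67, 68), (211, 68, 67, 68), (212, 70, 68, 69), (213, 69, 68, 69)]
0.215 [0.57491248 0.57807282 0.5825286  0.60684631 0.60839646] [ 0.0893256   0.00301881 -0.08471099  0.10352501 -0.08971438]
0.345 [0.54521972 0.54806925 0.55208683 0.57401298 0.57541067] [ 0.07947632  0.00165749 -0.07744439  0.09227926 -0.08195573]
```

The friction dragged the tray in about 17 mm while I was pressing harder. The head's front edge, from both its top and bottom edges, puts home at front = 0.476. The draw-out was therefore about 29 mm at the start and is about 11 mm now, which is marginal for the drop. I'll use the same friction to drag the tray back out about 15 mm, then slide with a lighter touch.

```bash
python3 -m crank '[[[0,0,0.6,0,1],[0,0,0.5,0,1],[0,-1,0,0,1],[0,-1.5,0,0,1],[0,-1.5,0,0,1],[0,-2,0,0,1],[0,-2,0,0,1],[0,0,0,0,1]]]'
python3 -m crank '[[[0,-2,0,0,1],[0,-2,0,0,1],[0,-2,0,0,1],[0,-2,0,0,1],[0,0,0,0,1],[0,0,0,0,1]]]'
cat >> h.py <<'E'
def frontrow(n=None):
    d=get_image("top"); g=cv2.cvtColor(d["pixels"],cv2.COLOR_RGB2GRAY).astype(float)
    if n: np.save(n,d,allow_pickle=True)
    for x in (266,267,268): 
        c=g[250:276,x]; i=int(c.argmin()); a,b,e=c[i-1:i+2]; print(x,round(250+i+.5*(a-e)/(a-2*b+e),2),end=" ")
    print("(start ~270.2, before drag-back 263.4)")
E
python3 -c "
from h import *
frontrow()"
```

```text
time: 19.18
position: [0.4685, 0.0314, 0.0137]
tool_rot: [2.16, 2.276, 0.006]
ft_force: [3.8, 1.1, 7.2]
grip_width: 0.108
grip_force: 45.0
time: 19.68
position: [0.4604, 0.031, 0.0136]
tool_rot: [2.161, 2.276, 0.005]
ft_force: [3.4, 0.7, 6.9]
grip_width: 0.118
grip_force: 45.0Traceback (most recent call last):
  File "<string>", line 3, in <module>
    frontrow()
    ~~~~~~~~^^
  File "h.py", line 25, in frontrow
    c=g[250:276,x]; i=int(c.argmin()); a,b,e=c[i-1:i+2]; print(x,round(250+i+.5*(a-e)/(a-2*b+e),2),end=" ")
                                       ^^^^^
ValueError: not enough values to unpack (expected 3, got 0)
```

```bash
python3 - <<'E'
from h import *
d=get_image("top");np.save("pics/top5.npy",d,allow_pickle=True);g=cv2.cvtColor(d["pixels"],cv2.COLOR_RGB2GRAY)
g4=cv2.cvtColor(load("pics/top4.npy")["pixels"],cv2.COLOR_RGB2GRAY)
for x in(263,264,265,266,267,268):print(x,g[250:276,x].tolist())
for x in(318,320,322,324):print(x,"t5",g[246:270,x].tolist(),"\n   t4",g4[246:270,x].tolist())
E
```

```text
263 [129, 127, 130, 137, 133, 129, 121, 114, 112, 115, 116, 106, 99, 113, 127, 133, 131, 128, 128, 127, 122, 117, 114, 115, 116, 118]
264 [129, 120, 112, 124, 124, 117, 109, 101, 97, 96, 99, 99, 91, 97, 113, 127, 130, 128, 127, 126, 123, 116, 115, 114, 116, 117]
265 [111, 104, 100, 115, 119, 112, 105, 97, 87, 86, 99, 109, 97, 84, 95, 116, 125, 127, 126, 125, 121, 117, 114, 115, 115, 116]
266 [75, 84, 110, 142, 152, 154, 157, 153, 137, 132, 141, 144, 123, 110, 118, 123, 129, 127, 124, 124, 121, 116, 114, 114, 115, 117]
267 [64, 80, 119, 158, 174, 183, 198, 201, 190, 186, 190, 188, 175, 173, 181, 178, 165, 134, 123, 123, 120, 115, 114, 114, 115, 116]
268 [81, 80, 89, 109, 127, 141, 170, 187, 195, 206, 211, 213, 212, 218, 224, 222, 204, 145, 120, 121, 120, 115, 115, 113, 115, 117]
318 t5 [60, 61, 74, 91, 103, 106, 106, 104, 105, 111, 126, 125, 108, 99, 103, 105, 104, 88, 71, 68, 68, 66, 68, 79] 
   t4 [60, 62, 75, 91, 103, 102, 93, 97, 96, 94, 104, 98, 72, 53, 55, 56, 57, 58, 60, 60, 59, 59, 60, 61]
320 t5 [65, 70, 88, 102, 104, 96, 90, 84, 79, 80, 97, 100, 75, 62, 68, 73, 78, 90, 95, 98, 99, 100, 104, 115] 
   t4 [66, 69, 89, 102, 104, 95, 90, 84, 79, 81, 97, 100, 74, 61, 66, 71, 77, 91, 101, 100, 92, 85, 75, 69]
322 t5 [75, 77, 79, 83, 82, 84, 90, 96, 99, 100, 95, 77, 66, 69, 71, 75, 85, 112, 122, 125, 128, 127, 124, 123] 
   t4 [76, 77, 79, 82, 82, 83, 90, 97, 99, 99, 95, 77, 65, 69, 72, 76, 87, 110, 122, 125, 127, 126, 121, 116]
324 t5 [77, 79, 79, 79, 78, 78, 88, 113, 121, 115, 101, 93, 89, 82, 79, 81, 97, 115, 123, 126, 129, 128, 128, 126] 
   t4 [77, 78, 79, 79, 78, 79, 88, 114, 121, 115, 102, 94, 88, 81, 78, 80, 97, 115, 123, 127, 129, 129, 128, 126]
```

The tray stayed put and the grille slipped. I'll press a little more, since the rim is now right under the grip.

```bash
python3 -m crank '[[[0,0,0.6,0,1],[0,0,0.6,0,1],[0,0,0.5,0,1],[0,0,0,0,1],[0,0,0,0,1]]]' 55
python3 -m crank '[[[0,-1,0,0,1],[0,-1,0,0,1],[0,-1,0,0,1],[0,-1,0,0,1],[0,0,0,0,1]]]'
python3 -c "
from h import *
d=get_image('top');g=cv2.cvtColor(d['pixels'],cv2.COLOR_RGB2GRAY)
for x in(320,322,324):print(x,g[246:270,x].tolist())"
```

```text
time: 20.2
position: [0.4604, 0.0309, 0.0135]
tool_rot: [2.161, 2.276, 0.003]
ft_force: [-2.6, -0.4, 21.7]
grip_width: 0.114
grip_force: 55.0
time: 20.62
position: [0.4597, 0.0309, 0.0136]
tool_rot: [2.158, 2.273, 0.012]
ft_force: [5.9, 0.7, 11.5]
grip_width: 0.114
grip_force: 55.0
320 [65, 69, 88, 103, 104, 96, 89, 85, 80, 80, 97, 99, 74, 62, 67, 73, 78, 92, 96, 98, 98, 101, 99, 102]
322 [76, 76, 80, 81, 82, 85, 91, 97, 99, 101, 95, 77, 65, 68, 72, 75, 86, 110, 121, 125, 127, 127, 126, 124]
324 [78, 79, 78, 80, 79, 78, 88, 113, 121, 115, 102, 94, 90, 81, 78, 80, 97, 115, 122, 126, 127, 128, 128, 126]
```

```bash
python3 -m crank '[[[0,0,0.6,0,1],[0,0,0.6,0,1],[0,-1,0,0,1],[0,-1,0.3,0,1],[0,-1,0.3,0,1],[0,-1,0,0,1],[0,0,0,0,1]]]'
python3 -m crank '[[[0,0,0.6,0,1],[0,-1,0.5,0,1],[0,-1,0,0,1],[0,-1,0,0,1],[0,0,0,0,1]]]'
python3 -c "
from h import *
d=get_image('top');g=cv2.cvtColor(d['pixels'],cv2.COLOR_RGB2GRAY)
for x in(320,322,324):print(x,g[246:270,x].tolist())"
```

```text
time: 21.25
position: [0.459, 0.0309, 0.0135]
tool_rot: [2.155, 2.27, 0.019]
ft_force: [8.3, -0.6, 16.5]
grip_width: 0.111
grip_force: 55.0
time: 21.67
position: [0.4579, 0.0308, 0.0134]
tool_rot: [2.153, 2.268, 0.022]
ft_force: [9.2, -0.8, 20.2]
grip_width: 0.11
grip_force: 55.0
320 [69, 74, 78, 96, 101, 98, 93, 87, 83, 78, 85, 94, 85, 64, 64, 71, 74, 77, 91, 97, 100, 100, 100, 103]
322 [76, 78, 80, 82, 83, 82, 87, 98, 99, 100, 100, 83, 67, 65, 69, 73, 76, 87, 113, 124, 127, 126, 126, 123]
324 [84, 81, 81, 79, 80, 80, 89, 112, 120, 116, 104, 95, 90, 81, 78, 79, 87, 109, 121, 126, 129, 129, 127, 125]
```

The tray is starting to move at about 9 N. Continuing.

```bash
python3 -m crank '[[[0,-1,0.4,0,1],[0,-1,0,0,1],[0,-1,0,0,1],[0,-1,0,0,1],[0,-1,0,0,1],[0,-1,0,0,1],[0,0,0,0,1]]]'
python3 -m crank '[[[0,-1,0,0,1],[0,-1,0,0,1],[0,-1,0,0,1],[0,-1,0,0,1],[0,-1,0,0,1],[0,-1,0,0,1],[0,0,0,0,1]]]'
python3 -c "
from h import *
d=get_image('top');g=cv2.cvtColor(d['pixels'],cv2.COLOR_RGB2GRAY)
for x in(320,322,324):print(x,g[246:270,x].tolist())"
```

```text
time: 22.3
position: [0.4525, 0.0305, 0.0134]
tool_rot: [2.152, 2.267, 0.023]
ft_force: [9.1, 0.4, 21.4]
grip_width: 0.113
grip_force: 55.0
time: 22.88
position: [0.4466, 0.0301, 0.0134]
tool_rot: [2.152, 2.267, 0.023]
ft_force: [10.2, -0.5, 22.6]
grip_width: 0.114
grip_force: 55.0
320 [68, 82, 103, 110, 109, 101, 83, 94, 99, 93, 89, 84, 77, 79, 84, 99, 95, 71, 64, 72, 76, 81, 92, 84]
322 [78, 80, 83, 83, 82, 79, 79, 83, 87, 92, 98, 99, 99, 104, 100, 86, 77, 69, 70, 75, 76, 89, 113, 116]
324 [92, 88, 87, 88, 86, 82, 91, 114, 123, 120, 115, 116, 115, 114, 104, 95, 83, 79, 77, 77, 79, 91, 117, 124]
```

The tray came out about 12.5 mm, so it is now drawn out about 23 mm. I'll relieve the press to a light touch.

```bash
python3 -m crank '[[[0,1,-1,0,1],[0,1,-1,0,1],[0,1,-0.5,0,1],[0,0,0,0,1],[0,0,0,0,1]]]'
```

```text
time: 23.35
position: [0.445, 0.0301, 0.0135]
tool_rot: [2.157, 2.272, 0.014]
ft_force: [6.6, -0.4, 13.3]
grip_width: 0.112
grip_force: 55.0
```

```bash
python3 -m crank '[[[0,0,-0.4,0,1],[0,0,-0.4,0,1],[0,0,0,0,1],[0,0,0,0,1]]]'
```

```text
time: 23.68
position: [0.4438, 0.0301, 0.0135]
tool_rot: [2.158, 2.273, 0.012]
ft_force: [6.2, 0.4, 11.7]
grip_width: 0.108
grip_force: 55.0
```

```bash
python3 -m crank '[[[0,0,-0.7,0,1],[0,0,-0.7,0,1],[0,0,0,0,1],[0,0,0,0,1]]]'; python3 -m crank '[[[0,0,-0.7,0,1],[0,0,-0.5,0,1],[0,0,0,0,1],[0,0,0,0,1]]]'
```

```text
time: 24.02
position: [0.441, 0.0299, 0.0136]
tool_rot: [2.16, 2.276, 0.006]
ft_force: [4.3, 0.6, 7.7]
grip_width: 0.112
grip_force: 55.0
time: 24.35
position: [0.4387, 0.0298, 0.0136]
tool_rot: [2.162, 2.278, 0.001]
ft_force: [3.1, -0.1, 5.5]
grip_width: 0.112
grip_force: 55.0
```

```bash
python3 -m crank '[[[0,1,-0.5,0,1],[0,1.5,0,0,1],[0,1.5,0,0,1],[0,2,0,0,1],[0,0,0,0,1]]]'; python3 -m crank '[[[0,2,0,0,1],[0,2,0,0,1],[0,2,0,0,1],[0,2,0,0,1],[0,2,0,0,1],[0,0,0,0,1]]]'
python3 -c "
from h import *
d=get_image('top');g=cv2.cvtColor(d['pixels'],cv2.COLOR_RGB2GRAY)
for x in(320,322,324):print(x,g[246:270,x].tolist())"
```

```text
time: 24.77
position: [0.4402, 0.0298, 0.0137]
tool_rot: [-2.159, -2.274, 0.011]
ft_force: [-8.9, 0.2, 18.7]
grip_width: 0.112
grip_force: 55.0
time: 25.27
position: [0.4501, 0.0305, 0.0137]
tool_rot: [-2.159, -2.275, 0.011]
ft_force: [-8.6, 0.1, 19.4]
grip_width: 0.108
grip_force: 55.0
320 [68, 72, 80, 99, 103, 97, 91, 86, 83, 78, 89, 96, 84, 62, 64, 71, 73, 78, 91, 99, 102, 100, 99, 94]
322 [76, 79, 80, 82, 84, 82, 87, 96, 99, 100, 99, 84, 67, 65, 71, 74, 76, 88, 113, 124, 127, 127, 126, 123]
324 [79, 79, 80, 81, 80, 78, 89, 113, 120, 117, 103, 95, 90, 81, 79, 78, 86, 109, 122, 126, 128, 130, 128, 126]
```

Sliding forward wound up the pressure and took the tray along again. I'll drag it out once more, then lift clear before re-touching lightly.

```bash
python3 -m crank '[[[0,-2,0,0,1],[0,-2,0,0,1],[0,-2,0.5,0,1],[0,-2,1,0,1],[0,-1,1,0,1],[0,-1,1,0,1],[0,-1,1,0,1],[0,0,0,0,1]]]'
```

```text
time: 25.98
position: [0.4489, 0.0303, 0.0133]
tool_rot: [2.157, 2.273, 0.011]
ft_force: [2.5, 0.4, 24.6]
grip_width: 0.109
grip_force: 55.0
```

```bash
python3 -m crank '[[[0,-1,0.7,0,1],[0,-1,0.6,0,1],[0,-1,0.3,0,1],[0,-1,0,0,1],[0,-1,0,0,1],[0,-1,0,0,1],[0,-1,0,0,1],[0,0,0,0,1]]]'
python3 -c "
from h import *
d=get_image('top');g=cv2.cvtColor(d['pixels'],cv2.COLOR_RGB2GRAY)
for x in(320,322,324):print(x,g[246:270,x].tolist())"
```

```text
time: 26.65
position: [0.4466, 0.0302, 0.0132]
tool_rot: [2.153, 2.268, 0.021]
ft_force: [10.6, 0.8, 22.8]
grip_width: 0.11
grip_force: 55.0
320 [68, 76, 84, 88, 100, 102, 96, 91, 85, 81, 79, 89, 95, 78, 63, 67, 72, 71, 79, 93, 100, 102, 99, 94]
322 [77, 80, 79, 80, 82, 80, 85, 94, 99, 99, 101, 99, 79, 63, 67, 73, 74, 74, 88, 115, 126, 126, 126, 123]
324 [90, 88, 87, 87, 86, 83, 90, 114, 123, 119, 113, 103, 95, 91, 82, 79, 76, 84, 110, 123, 128, 130, 127, 126]
```

```bash
python3 -m crank '[[[0,-1.2,0,0,1],[0,-1.2,0,0,1],[0,-1.2,0,0,1],[0,-1.2,0,0,1],[0,-1.2,0,0,1],[0,-1.2,0,0,1],[0,-1.2,0,0,1],[0,-1.2,0,0,1],[0,-1.2,0,0,1],[0,0,0,0,1]]]'
python3 -c "
from h import *
d=get_image('top');g=cv2.cvtColor(d['pixels'],cv2.COLOR_RGB2GRAY)
for x in(320,322,324):print(x,g[246:270,x].tolist())"
```

```text
time: 27.53
position: [0.4358, 0.0294, 0.0132]
tool_rot: [2.153, 2.268, 0.021]
ft_force: [9.3, -0.3, 22.4]
grip_width: 0.109
grip_force: 55.0
320 [68, 81, 102, 111, 110, 106, 95, 91, 95, 93, 89, 87, 80, 75, 81, 97, 100, 80, 62, 69, 74, 77, 79, 79]
322 [78, 81, 83, 83, 83, 80, 78, 81, 83, 88, 95, 96, 99, 103, 102, 101, 85, 67, 66, 72, 76, 86, 109, 116]
324 [93, 93, 90, 88, 88, 88, 96, 120, 129, 125, 114, 105, 110, 113, 107, 100, 87, 78, 79, 76, 77, 89, 115, 123]
```

The tray is drawn out about 24 mm again. I'll lift just clear of the rim.

```bash
python3 -m crank '[[[0,2,-2,0,1],[0,1,-2,0,1],[0,1,-1.5,0,1],[0,1,-0.8,0,1],[0,1,-0.8,0,1],[0,0,0,0,1],[0,0,0,0,1]]]'
```

```text
time: 28.17
position: [0.4294, 0.0292, 0.0138]
tool_rot: [-2.161, -2.277, 0.004]
ft_force: [-0.3, 0.5, 0.7]
grip_width: 0.107
grip_force: 55.0
```

```bash
python3 -m crank '[[[0,0,-0.8,0,1],[0,3,0,0,1],[0,4,0,0,1],[0,4,0,0,1],[0,4,0,0,1],[0,4,0,0,1],[0,4,0,0,1],[0,3,0,0,1],[0,0,0,0,1],[0,0,0,0,1]]]'
python3 -c "
from h import *
s,M,h=tool();print(M[:,2],h)
d=get_image('top');g=cv2.cvtColor(d['pixels'],cv2.COLOR_RGB2GRAY)
for x in(320,322,324):print(x,g[246:270,x].tolist())"
```

```text
time: 29.0
position: [0.4573, 0.0309, 0.0156]
tool_rot: [-2.163, -2.278, 0.0]
ft_force: [-0.6, 0.1, -1.1]
grip_width: 0.112
grip_force: 55.0
[-3.24857910e-04  2.11794996e-04 -9.99999925e-01] 2.9876200388239167
320 [68, 82, 102, 110, 110, 106, 97, 91, 95, 93, 90, 86, 81, 74, 79, 97, 101, 81, 64, 68, 74, 77, 79, 88]
322 [76, 80, 82, 83, 83, 79, 79, 81, 84, 89, 95, 96, 98, 103, 102, 100, 84, 68, 66, 73, 76, 88, 108, 117]
324 [78, 79, 78, 79, 79, 78, 88, 112, 121, 118, 111, 102, 108, 111, 105, 99, 84, 77, 77, 76, 78, 89, 116, 123]
```

```bash
python3 -m crank '[[[0,3,0,0,1],[0,3,0.7,0,1],[0,0,0.7,0,1],[0,0,0.5,0,1],[0,0,0,0,1],[0,0,0,0,1]]]'
```

```text
time: 29.55
position: [0.4633, 0.0311, 0.0137]
tool_rot: [2.163, 2.278, -0.0]
ft_force: [0.0, -0.3, -0.6]
grip_width: 0.112
grip_force: 55.0
```

Light touch regained. Sliding on in small steps.

```bash
python3 -m crank '[[[0,1,0.2,0,1],[0,1,0,0,1],[0,1,0,0,1],[0,0,0,0,1]]]';python3 -m crank '[[[0,1,0,0,1],[0,1,0,0,1],[0,0,0,0,1]]]'; python3 -m crank '[[[0,1,0,0,1],[0,1,0,0,1],[0,0,0,0,1]]]'
```

```text
time: 29.88
position: [0.4669, 0.0312, 0.0136]
tool_rot: [2.162, 2.278, 0.001]
ft_force: [1.0, 0.2, -2.5]
grip_width: 0.109
grip_force: 55.0
time: 30.13
position: [0.4685, 0.0313, 0.0134]
tool_rot: [2.163, 2.278, 0.0]
ft_force: [-0.1, 0.2, -1.8]
grip_width: 0.11
grip_force: 55.0
time: 30.38
position: [0.4696, 0.0312, 0.0132]
tool_rot: [-2.162, -2.278, 0.002]
ft_force: [-1.2, -1.2, -1.4]
grip_width: 0.108
grip_force: 55.0
```

z has fallen to 13.2 mm with no support force, so the grille may be over the recess. I'll lower gently.

```bash
python3 -m crank '[[[0,0,0.5,0,1],[0,0,0.5,0,1],[0,0,0,0,1],[0,0,0,0,1]]]'
```

```text
time: 30.72
position: [0.4697, 0.0313, 0.0123]
tool_rot: [-2.162, -2.278, 0.001]
ft_force: [-3.0, -0.4, -1.3]
grip_width: 0.112
grip_force: 55.0
```

```bash
python3 -m crank '[[[0,-0.5,0.5,0,1],[0,-0.3,0.7,0,1],[0,0,0.7,0,1],[0,0,0,0,1],[0,0,0,0,1]]]'; python3 -m crank '[[[0,0,0.7,0,1],[0,0,0.7,0,1],[0,0,0,0,1],[0,0,0,0,1]]]'
```

```text
time: 31.13
position: [0.4697, 0.0315, 0.0107]
tool_rot: [2.163, 2.278, 0.001]
ft_force: [-1.7, -0.4, -2.2]
grip_width: 0.111
grip_force: 55.0
time: 31.47
position: [0.4696, 0.0314, 0.0092]
tool_rot: [2.163, 2.278, 0.0]
ft_force: [-1.2, -0.7, -1.8]
grip_width: 0.112
grip_force: 55.0
```

Dropping in. Next: down to the floor, then start the push home.

```bash
python3 -m crank '[[[0,0,0.6,0,1],[0,0,0.5,0,1],[0,0,0,0,1],[0,0,0,0,1]]]'; python3 -m crank '[[[0,0,0.3,0,1],[0,0,0,0,1],[0,0,0,0,1]]]'
python3 -c "
from h import *
d=get_image('top');g=cv2.cvtColor(d['pixels'],cv2.COLOR_RGB2GRAY)
for x in(320,322,324):print(x,g[246:270,x].tolist())"
```

```text
time: 31.8
position: [0.4696, 0.0314, 0.0087]
tool_rot: [2.163, 2.278, -0.001]
ft_force: [-4.4, -0.8, 5.3]
grip_width: 0.115
grip_force: 55.0
time: 32.05
position: [0.4696, 0.0313, 0.0087]
tool_rot: [2.163, 2.278, -0.001]
ft_force: [-6.3, -0.9, 8.6]
grip_width: 0.108
grip_force: 55.0
320 [68, 81, 103, 112, 109, 106, 96, 91, 97, 94, 90, 86, 80, 76, 79, 95, 101, 79, 60, 66, 68, 68, 73, 82]
322 [75, 79, 82, 84, 82, 79, 77, 82, 84, 88, 95, 95, 99, 102, 103, 101, 83, 68, 68, 73, 77, 86, 111, 119]
324 [78, 78, 79, 79, 79, 79, 89, 113, 122, 117, 112, 103, 109, 111, 105, 98, 84, 78, 77, 78, 77, 89, 116, 124]
```

The floor contact is at 8.7 mm, exactly 5 mm below the rim, so the grille is seated. Easing off the press and pushing home.

```bash
python3 -m crank '[[[0,0.5,-0.5,0,1],[0,1.5,-0.4,0,1],[0,2,0,0,1],[0,2,0,0,1],[0,2,0,0,1],[0,2,0,0,1],[0,0,0,0,1]]]'; python3 -m crank '[[[0,2,0,0,1],[0,2,0,0,1],[0,2,0,0,1],[0,1,0,0,1],[0,0,0,0,1]]]'
```

```text
time: 32.68
position: [0.4775, 0.0318, 0.0087]
tool_rot: [-2.161, -2.277, 0.006]
ft_force: [-9.2, -0.3, 8.6]
grip_width: 0.108
grip_force: 55.0
time: 33.1
position: [0.4844, 0.0322, 0.0087]
tool_rot: [-2.161, -2.277, 0.006]
ft_force: [-9.0, 0.2, 8.5]
grip_width: 0.11
grip_force: 55.0
```

```bash
python3 -m crank '[[[0,1,0,0,1],[0,1,0,0,1],[0,1,0,0,1],[0,1,0,0,1],[0,0,0,0,1]]]'; python3 -m crank '[[[0,1,0,0,1],[0,1,0,0,1],[0,1,0,0,1],[0,0,0,0,1]]]'
```

```text
time: 33.52
position: [0.4883, 0.0325, 0.0087]
tool_rot: [-2.161, -2.277, 0.006]
ft_force: [-9.3, -0.1, 8.8]
grip_width: 0.107
grip_force: 55.0
time: 33.85
position: [0.4912, 0.0327, 0.0087]
tool_rot: [-2.161, -2.277, 0.006]
ft_force: [-9.5, -0.0, 8.3]
grip_width: 0.109
grip_force: 55.0
```

```bash
python3 -m crank '[[[0,1,0,0,1],[0,1,0,0,1],[0,1,0,0,1],[0,0,0,0,1]]]'; python3 -m crank '[[[0,1,0,0,1],[0,1,0,0,1],[0,0,0,0,1]]]'; python3 -m crank '[[[0,1,0,0,1],[0,1,0,0,1],[0,0,0,0,1]]]'
```

```text
time: 34.18
position: [0.4921, 0.0327, 0.0087]
tool_rot: [-2.159, -2.275, 0.012]
ft_force: [-15.9, -0.9, 15.1]
grip_width: 0.109
grip_force: 55.1
time: 34.43
position: [0.492, 0.0326, 0.0086]
tool_rot: [-2.157, -2.273, 0.017]
ft_force: [-21.3, -1.3, 21.7]
grip_width: 0.112
grip_force: 55.2
time: 34.68
position: [0.4919, 0.0326, 0.0085]
tool_rot: [-2.155, -2.271, 0.023]
ft_force: [-26.5, -1.1, 28.2]
grip_width: 0.11
grip_force: 55.2
```

It stopped firmly at 26 N, at the distance expected for the tray stop; a grille caught on the lip would have stopped about 8 mm earlier. Unwinding and releasing.

```bash
python3 -m crank '[[[0,-2,0,0,1],[0,-2,0,0,1],[0,-1,-0.3,0,1],[0,0,0,0,1],[0,0,0,0,1]]]'
```

```text
time: 35.1
position: [0.4924, 0.0325, 0.0087]
tool_rot: [-2.16, -2.276, 0.008]
ft_force: [-10.3, 0.1, 8.0]
grip_width: 0.114
grip_force: 55.0
```

```bash
python3 -m crank '[[[0,-1,-0.2,0,1],[0,-1,0,0,1],[0,0,0,0,1],[0,0,0,0,1]]]'; python3 -m crank '[[[0,0,0,0,0.6],[0,0,0,0,0.4],[0,0,0,0,0.2],[0,0,0,0,0.2],[0,0,0,0,0.2],[0,0,0,0,0.2]]]'
```

```text
time: 35.43
position: [0.4925, 0.0325, 0.0088]
tool_rot: [-2.162, -2.278, 0.002]
ft_force: [-4.3, -0.5, 0.1]
grip_width: 0.11
grip_force: 55.0
time: 35.93
position: [0.4941, 0.0326, 0.0095]
tool_rot: [2.163, 2.278, 0.001]
ft_force: [0.2, -0.1, -0.3]
grip_width: 0.383
grip_force: 0.0
```

Released. I'll lift clear of the tab, back away from under the head, then rise.

```bash
python3 -m crank '[[[0,0,-5,0,0.2],[0,0,-10,0,0.2],[0,0,-12,0,0.2],[0,0,-6,0,0.2],[0,0,0,0,0.2],[0,-10,0,0,0.2],[0,-15,0,0,0.2],[0,-15,0,0,0.2],[0,-10,0,0,0.2],[0,0,0,0,0.2]]]'
python3 -m crank '[[[0,0,-20,0,0.2],[0,0,-30,0,0.2],[-30,0,-30,0,0.2],[-35,0,-20,0,0.2],[-35,0,0,0,0.2],[-35,0,0,0,0.2],[-35,0,0,0,0.2],[-35,0,0,0,0.2],[-30,0,0,0,0.2],[0,0,0,0,0.2]]]'
python3 - <<'E'
from h import *
s,M,h=tool();print(s["position"],s["ft_force"],s["time"])
d=get_image("top");np.save("pics/top6.npy",d,allow_pickle=True);im=d["pixels"];g=cv2.cvtColor(im,cv2.COLOR_RGB2GRAY)
y=np.radians(2.95);ex=np.array([np.cos(y),np.sin(y)]);ey=np.array([-ex[1],ex[0]])
for x in(275,290,310): print(x,g[200:272,x].tolist())
k=np.argwhere((im[205:272,255:335].max(2)<45)); 
hsv=cv2.cvtColor(im,cv2.COLOR_RGB2HSV);m=np.zeros(g.shape,np.uint8);m[205:268,262:322]=((hsv[...,1]<50)&(hsv[...,2]>135))[205:268,262:322]
m=cv2.morphologyEx(m,cv2.MORPH_CLOSE,np.ones((7,7)));c=max(cv2.findContours(m,0,1)[0],key=cv2.contourArea);b=cv2.minAreaRect(c);P=plane(d,cv2.boxPoints(b),.036)[:,:2]
print(b,P@ex,P@ey)
E
```

```text
time: 36.77
position: [0.4402, 0.0294, 0.0413]
tool_rot: [-2.162, -2.278, 0.005]
ft_force: [0.1, -0.5, -0.7]
grip_width: 0.398
grip_force: 0.0
time: 37.6
position: [0.4545, -0.2117, 0.1411]
tool_rot: [2.173, 2.267, -0.003]
ft_force: [0.1, 0.1, -0.5]
grip_width: 0.402
grip_force: 0.0
[ 0.45449901 -0.21165466  0.14108034] [ 0.05838605  0.11381982 -0.50748685] 37.6
275 [57, 88, 99, 101, 100, 91, 82, 79, 85, 97, 100, 101, 103, 102, 104, 108, 108, 107, 108, 108, 108, 108, 108, 112, 114, 114, 116, 115, 105, 101, 101, 103, 104, 104, 105, 104, 106, 106, 105, 107, 102, 99, 97, 99, 114, 120, 117, 116, 115, 112, 139, 201, 228, 227, 194, 135, 118, 126, 109, 78, 77, 87, 91, 102, 132, 144, 144, 140, 134, 130, 127, 125]
290 [92, 98, 101, 97, 84, 70, 66, 68, 76, 83, 86, 89, 98, 98, 98, 98, 98, 98, 98, 99, 103, 102, 102, 106, 112, 114, 116, 116, 122, 125, 126, 126, 127, 128, 130, 124, 121, 119, 115, 113, 112, 108, 107, 106, 97, 66, 53, 51, 33, 22, 40, 86, 127, 135, 133, 132, 128, 108, 111, 92, 77, 81, 87, 100, 124, 134, 138, 141, 139, 135, 130, 126]
310 [99, 100, 98, 91, 88, 89, 99, 104, 104, 104, 106, 107, 105, 100, 101, 99, 94, 90, 90, 90, 91, 97, 114, 128, 135, 128, 123, 119, 118, 116, 116, 116, 117, 119, 121, 120, 121, 123, 127, 135, 133, 129, 130, 132, 132, 129, 130, 130, 151, 212, 228, 220, 163, 123, 126, 117, 82, 67, 76, 82, 97, 122, 134, 137, 138, 138, 139, 140, 140, 137, 130, 125]
((288.8559265136719, 232.1824493408203), (46.42790603637695, 54.71709060668945), 85.13549041748047) [0.60036831 0.60422574 0.47657816 0.47352779] [ 0.08515999 -0.06318122 -0.06528436  0.08099271]
```

```bash
python3 - <<'E'
from h import *
d0,d6=load("pics/top0.npy"),load("pics/top6.npy")
g0,g6=[cv2.cvtColor(d["pixels"],cv2.COLOR_RGB2GRAY).astype(float) for d in(d0,d6)]
y=np.radians(2.95);ex=np.array([np.cos(y),np.sin(y)])
for x in(270,275,280,305,310,315):
    o=[]
    for g,d,a,b in((g0,d0,262,276),(g6,d6,254,264)):
        c=g[a:b,x]; k=int((c[1:]-c[:-1]).argmin()); r=a+k+.5; o+=[r,(plane(d,[(x,r)],.036)[0,:2]@ex)]
    print(x,np.round(o,4),"travel mm",round(1e3*(o[3]-o[1]),1))
# bystanders moved?
for nm,(u,v,w,h) in dict(cup=(488,226,30,34),tumbler=(152,238,38,40),timer=(376,174,28,30),caps=(448,190,18,18),spoon=(460,204,18,56),small=(328,262,54,50)).items():
    t=g0[v:v+h,u:u+w].astype(np.float32);s=g6[v-8:v+h+8,u-8:u+w+8].astype(np.float32);r=cv2.matchTemplate(s,t,cv2.TM_CCOEFF_NORMED);_,q,_,l=cv2.minMaxLoc(r);print(nm,round(q,3),l[0]-8,l[1]-8)
E
```

```text
270 [268.5      0.4433 254.5      0.4808] travel mm 37.6
275 [267.5      0.4451 254.5      0.48  ] travel mm 34.9
280 [267.5      0.4442 257.5      0.471 ] travel mm 26.8
305 [265.5      0.4452 255.5      0.4721] travel mm 26.9
310 [265.5      0.4443 255.5      0.4712] travel mm 26.9
315 [264.5      0.4461 254.5      0.473 ] travel mm 26.9
cup 1.0 0 0
tumbler 0.999 0 0
timer 0.986 0 0
caps 1.0 0 0
spoon 0.999 0 0
small 0.849 0 0
```

The tray travelled 27 mm in total, against about 29 mm estimated, and ended at a hard stop. The grille is seated and every bystander is at zero shift. Handing in.

```bash
python3 -c "
from bench import job
print(job.close_job())"
```

```text
the job is handed in; nothing more can be done
None
```

The grille dropped flat into the tray's recess, and tray and grille were pushed home to a hard stop; on the way my pressing moved the tray in about 17 mm too early, so I twice drew it back out by friction before the grille dropped in, and I handed in with the gripper clear and nothing else moved.

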